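# Dry run of a drilling jig

### The arm

A 7-joint arm with a two-finger parallel gripper is mounted at the origin on a cart in front of the work surface, level with it; the furniture and walls round the work are solid. World frame = base frame: x ahead of the robot, y to its left, z up, the work surface at z = 0. Lengths are in m, angles in rad, forces in N, time in s.
With the tool pointing down it reaches from about 0.4 to 0.925 m from the base axis. Payload 5.6 kg.
Tool frame: the origin (TCP) lies between the finger pads, 19 mm behind the fingertips; this is the grasp point; z points along the fingers, y is the line along which they close (so a half turn about z gives the same grasp; the last joint's range is limited). The gripper opens to 85 mm and grips with 20 to 120 N. Pads are 22 mm wide; open, the fingers measure 114 mm over their backs; the gripper's body (76 mm by 85 mm) begins 54 mm behind the grasp point. The pads swing forward as they close: fully open they stand 13 mm farther back than shut.
Start: joints at [1.228, 0.468, -0.012, 1.603, 0.006, 1.071, -0.056], TCP at [0.192, -0.621, 0.25] pointing down, gripper open.
Joint ranges: [-2.53, 2.53], [-0.31, 2.02], [-1.57, 1.55], [0.28, 2.44], [-1.29, 4.43], [0.15, 1.84], [-2.92, 2.92]. Speed limits (rad/s): [2.57, 2.57, 3.14, 3.14, 3.14, 3.14, 3.14].

### API

Orientations are given as a unit quaternion [w, x, y, z].
In Python, from cell import manip, get_image, camera_info gives the robot as it stands.
- The arm moves only by the tool jog_arm, never from a script. Its argument "motion" is a list that holds one entry, the list of rows, each a list of 4 numbers: the shift along the tool's x, y, z in m, then the turn about the tool's z in rad. A call has 1 to 12 rows; each row is the pose to reach, as a shift and turn from the pose commanded when the call began, along the tool's axes at that moment; what a row does not reach only later rows make up. A row lasts 1/8 s, in which the tool goes at most 62.5 mm and 10.7 degrees, less where a joint would pass 70% of its speed; a pose out of reach is approached as far as the arm can. A call with a gripper value outside its range is refused whole. "jaw" is the opening, from -1 (shut) to 1 (fully open), set as the call begins (left out, the last holds). The fingers move at their own pace and stop on an object; "squeeze" is the grip in N (left out, the last holds). Time passes only in rows, so rows that repeat a pose let the fingers close. It gives the time, the measured TCP pose, the force, the opening and the grip force at its end, in the units of the state.
- manip.sense(): the state, without advancing time (a new reading comes with each control period).
- get_image(name): name is "scene" or "top" or "wrist"; returns the picture (384x512x3 uint8, blue, green, red); there is no depth.
- camera_info(name): a dict with "intrinsics" (3x3 intrinsics, pixels), "extrinsics" (4x4, takes a point from camera to world coordinates); the wrist camera has in their place "tool_from_camera" (4x4, takes a point from camera to tool coordinates, whose origin is the TCP and whose axes are the flange's). Camera axes: x right, y down, z forward; pixel columns grow to the right and rows downward; lengths in m; the calibration is good to about 2 mm. The wrist camera is an equidistant fisheye: a pixel r from the principal point sees the ray r / f radians off the axis. A picture is of the moment at which its call begins: read the wrist's pose just before it. camera_info takes no time and is no camera call.
- manip.hand_in(): hands the job in; it is judged then, once.
The state is a dict: "t": time; "joint_pos": joint angles; "joint_velocities": joint speeds; "effort": joint torques, N m; "eef_pos": TCP position; "orientation": TCP orientation; "ft_force": force on the tool from outside, world axes, zero at the start; "wrist_torque": the same for the moment, N m; "gripper_width": opening from 0.0 (shut) to 1.0 (fully open); "gripper_force": force on a finger pad.
Only numpy, scipy, OpenCV 4.12 (cv2) and the standard library are available. Lean on these libraries where they do the work, as an engineer would, in place of code of your own. Each camera call takes 0.05 s, during which the arm holds its last target. There are 200 camera calls.

### The job

Make the drilling jig ready and show where the drill will go, picking nothing up: with the fingertips gently push the plywood slat fully home against the jig's end stop, then push the raised bush plate over and down until it lies fully shut on the jig. Then point at the brass bushing (not the dark steel one): bring the fingertips straight above its centre, pointing down, one to three centimetres over it, stay there at least two seconds and finish still pointing. Never touch the brass bushing, and leave the mug, the marker and the sanding block where they are.

Things in the scene. Friction and masses are not known exactly. Their poses are not given: they have to be found in the camera images.
- drill_jig: Fixed drill jig: plywood board, top (bed) 15 mm above the table. Origin on the table, on the centre line of the slat's nest. Board: x -80 (open end) to +100, y -65 to +65 mm. Two aluminium fences along x, 6.5 mm high, leave a nest 54 mm wide (y -27 to +27), open at -x; at its +x end a dark steel end stop, 6.5 mm high, its face at x = +80 mm
- slat: Loose light plywood slat, 188 x 51 x 6.5 mm, about 45 g, lying in the nest, one end sticking out of its open end. Origin at the centre of its underside; its own +y axis runs along its length towards the end stop (= the jig's +x). Starts 20 to 45 mm short of the stop; fully home, its origin is at jig x = -14 mm
- slat_free_end (a point): Middle of the slat's free end face, 18 mm above the table: push here along the jig's +x. Once home, the slat still sticks out 28 mm past the board's edge. Approach close to it: a fixed tape roll stands upright at the table edge, 100 mm or more beyond it, some 100 mm high
- bush_plate (a joint): Angle of the hinged plate that carries the drill bushings, rad: 0 = shut, lying flat over the nest; 1.57 = standing upright; limit 1.70; starts at 1.15 to 1.6. The stiff hinge (0.13 N m) holds it wherever it is left: it does not fall shut, it must be pushed all the way down (1 to 3 N near its free edge)
- bush_plate_hinge (a point): Point of the plate's hinge axis at jig x = 0, y = -50 mm, 26 mm above the table; axis along the jig's x. Aluminium plate 8 mm thick (4 mm either side of the axis), jig x -45 to +60 mm, free edge 106 mm from the axis, red thumb tab 30 mm wide out to 122 mm. Shut, it reaches to jig y = +56 mm, top face 30 mm above the table
- bush_plate_edge (a point): Point on the plate's top face, the face to push, 90 mm from the hinge axis at jig x = +7.5 mm, clear of both bushings; moves with the plate. Its z axis is the top face's normal (up when shut, jig -y when upright), its +y axis points to the free edge
- brass_bush: Brass-yellow drill bushing in the plate, the one to point at and never touch: a ring 20 mm across with an 8 mm bore, 6 mm proud of the plate's top face. Origin at the centre of its foot on that face; z axis along the bore, up when the plate is shut
- brass_bush_top (a point): Centre of the brass bushing's upper face, 50 mm from the hinge axis at jig x = +30 mm; 36 mm above the table when the plate is shut
- steel_bush_top (a point): Centre of the upper face of the dark steel bushing beside it, same size, 50 mm from the hinge axis at jig x = -15 mm: not the one to point at
- mug: Cream plastic mug with a ring handle, 70 mm across, 62 mm high, bystander; origin at the centre of its underside
- marker: Black and grey felt marker with cap, 131 mm long, 17 mm thick, lying on the table, bystander; origin under its middle
- sanding_block: Brown sanding block, 60 x 100 x 31 mm, bystander; origin at the centre of its underside

How it is judged:
On the way, in this order (a step that is already met when the one before it is completed fails the run):
1. the slat is fully home against the end stop (within 2.5 mm) (x of slat in the frame of drill_jig above -0.0165 m), for 0.2 s.
2. the bush plate lies shut, the slat still home (x of slat in the frame of drill_jig above -0.0165 m and value of joint bush_plate below 0.035 rad), for 0.2 s.
3. the fingertips point down at the brass bushing from just above it, touching nothing, for two seconds (all of step 2 and horizontal distance between the grasp point and brass_bush_top below 0.009 m and z of the grasp point in the frame of brass_bush_top between 0.012 and 0.058 m and (angle between the grasp point's own z axis and vertical below 0.3 rad or angle between the grasp point's own z axis and vertical above 2.84 rad) and contact force between each of the arm, the fingers and anything else below 0.2 N), for 2 s.
At the end, for the whole second after the job is handed in: The slat is within 2.5 mm of the end stop, the bush plate is within 0.035 rad of shut, and the tool, pointing down within about 17 degrees, is still over the brass bushing: tool point (TCP) within 9 mm of its axis and 12 to 58 mm above its upper face, touching nothing (all of step 3).
It fails at once if the brass bushing is touched (contact force between the arm and brass_bush above 0.3 N).
It fails at once if the slat is lifted off the jig's bed (15 mm) or tipped (z of slat in the frame of drill_jig above 0.03 m or angle between slat's own z axis and vertical above 0.2 rad).
It fails at once if the slat or the jig is pushed or gripped harder than 35 N (contact force between the arm and slat above 35 N or contact force between the arm and drill_jig above 35 N).
It fails at once if a bystander is moved more than 15 mm (distance of any of mug, marker, sanding_block from where it was at the start of the episode above 0.015 m).
It also fails if it takes over 58 s, if anything falls off the work surface, if the arm or the gripper's body presses on something with over 40 N, if the wrist force passes 120 N, or if a joint passes its speed limit or range.

## Working session

There is one attempt and no reset: what is moved stays moved. The work goes in short steps, Python scripts to look and compute and a tool call to move; the robot and the scene stay as the last step left them, time stands still between calls to the robot, and variables do not carry over. Pictures are saved under pics/ and viewed, at most 10 in all, crops included, and the job is handed in when it is done.

Besides the shell and the picture viewer there is one more tool, called after ">>>" as name([rows], argument=value, ...), one row to a line, values as JSON. jog_arm: Moves the arm, as the interface text tells. Its arguments: {"type":"object","properties":{"motion":{"type":"array"},"jaw":{"type":"number"},"squeeze":{"type":"number"}},"required":["motion"]}

```bash
mkdir -p pics; ls
python3 - <<'E'
from cell import manip,get_image,camera_info
import cv2,numpy as np
np.set_printoptions(precision=4,suppress=True)
s=manip.sense();print(s['t'],s['eef_pos'],s['orientation'],s['gripper_width'],s['ft_force'])
for n in('scene','top','wrist'):
    cv2.imwrite(f'pics/{n}0.png',get_image(n))
    for k,v in camera_info(n).items(): print(n,k,v)
E
```

```text
pics
0.0 [ 0.1918 -0.6205  0.249 ] [-0.0009  0.9888  0.1493 -0.0002] 1.001351729592932 [0.0813 0.2806 0.6873]
scene intrinsics [[370.5793   0.     250.5667]
 [  0.     370.5793 193.2481]
 [  0.       0.       1.    ]]
scene extrinsics [[-0.6853 -0.4043  0.6057  0.0584]
 [-0.7283  0.3822 -0.5688  0.2361]
 [-0.0015 -0.831  -0.5563  0.5462]
 [ 0.      0.      0.      1.    ]]
top intrinsics [[481.4674   0.     249.8844]
 [  0.     481.4674 199.7886]
 [  0.       0.       1.    ]]
top extrinsics [[ 0.0051 -0.9846  0.1745  0.3994]
 [-0.9998 -0.0079 -0.0155 -0.2381]
 [ 0.0166 -0.1744 -0.9845  0.9957]
 [ 0.      0.      0.      1.    ]]
wrist intrinsics [[297.3186   0.     260.0219]
 [  0.     297.3186 190.0812]
 [  0.       0.       1.    ]]
wrist tool_from_camera [[ 0.0008 -0.9566 -0.2915  0.0752]
 [ 1.      0.0007  0.0005 -0.0008]
 [-0.0003 -0.2915  0.9566 -0.1238]
 [ 0.      0.      0.      1.    ]]
```

View pics/scene0.png

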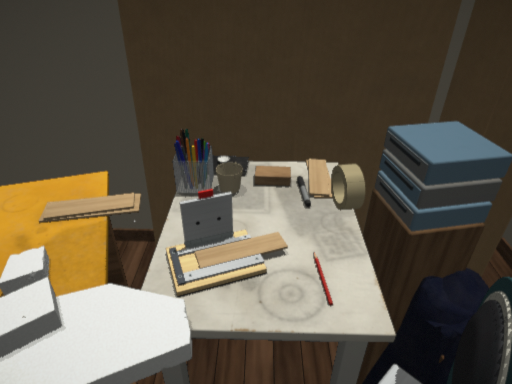

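View pics/top0.png

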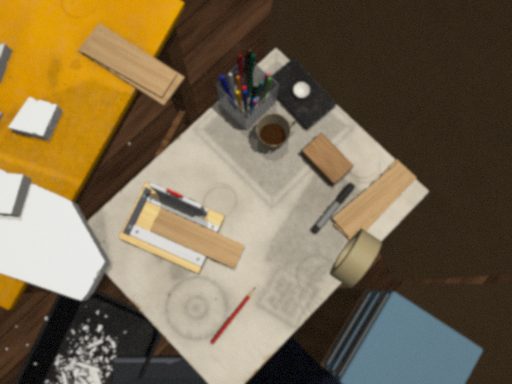

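The scene view shows the jig at about (215,262), with the plate upright at (207,220) and the slat's free end at (285,243). In the top view the jig is at (170,228) and the free end at (240,255). The tape roll is at (357,257), the mug at (272,132), and the block and marker are far to the right. Next I'll zoom in on the jig.

Run:
```python
import cv2,numpy as np
a=cv2.imread('pics/top0.png')[175:280,110:255];b=cv2.imread('pics/scene0.png')[180:300,155:300]
c=np.full((600,1000,3),0,np.uint8)
A=cv2.resize(a,None,fx=5.5,fy=5.5,interpolation=cv2.INTER_CUBIC)
B=cv2.resize(b,None,fx=5,fy=5,interpolation=cv2.INTER_CUBIC)
cv2.imwrite('pics/topz.png',A);cv2.imwrite('pics/scenez.png',B);print(A.shape,B.shape)
```

```text
(578, 798, 3) (600, 725, 3)
```

View pics/topz.png

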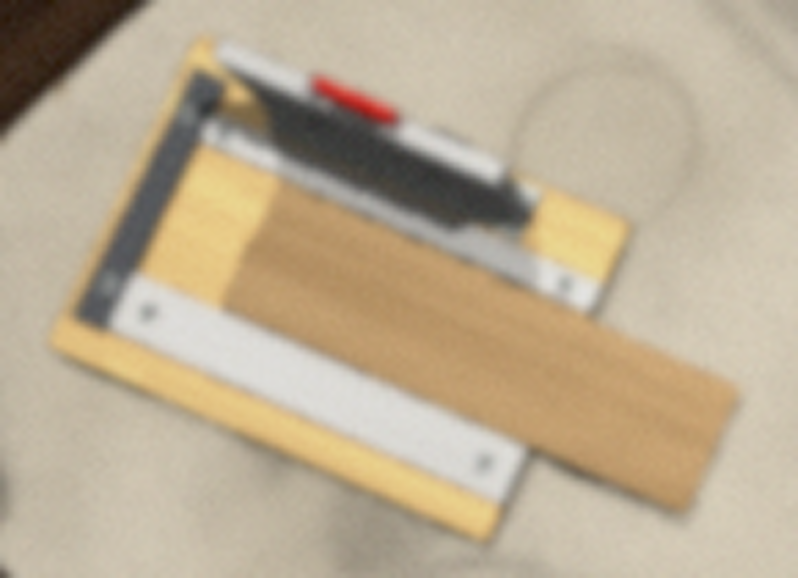

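View pics/scenez.png

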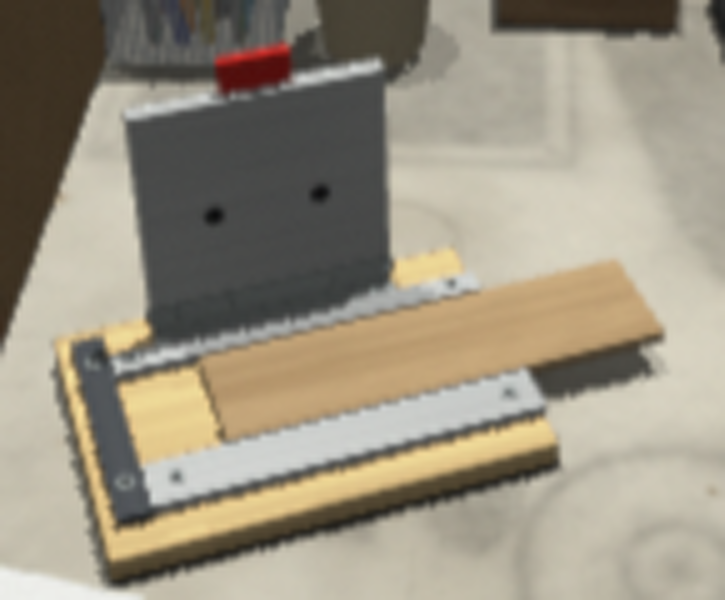

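The top crop shows board corners at zoom pixels (55,345), (492,540), (630,225) and (205,40). The slat's free corners are (738,393) and (685,512). The scene crop shows the same board corners at (107,562), (555,447), (457,252) and (57,342), and the plate's underside with its holes; its top edge runs from (127,112) to (383,62).

```bash
cat > h.py <<'E'
from cell import camera_info
import numpy as np
np.set_printoptions(precision=4,suppress=True)
def rays(n,px):
    c=camera_info(n);K=np.array(c['intrinsics']);T=np.array(c['extrinsics'])
    px=np.atleast_2d(px);d=np.c_[px,np.ones(len(px))]@np.linalg.inv(K).T@T[:3,:3].T
    return T[:3,3],d
def onz(n,px,z):
    o,d=rays(n,px);return o+d*((z-o[2])/d[:,2])[:,None]
def tri(p,q):
    o,d=rays('top',p);e,f=rays('scene',q);r=[]
    for a,b in zip(d,f):
        s=np.linalg.lstsq(np.c_[a,-b],e-o,rcond=None)[0];r.append((o+a*s[0]+e+b*s[1])/2)
    return np.array(r)
def rigid(loc,w):
    lm,wm=loc.mean(0),w.mean(0);L=loc-lm;W=w-wm
    th=np.arctan2((L[:,0]*W[:,1]-L[:,1]*W[:,0]).sum(),(L*W).sum())
    R=np.array([[np.cos(th),-np.sin(th)],[np.sin(th),np.cos(th)]]);t=wm-R@lm
    return th,R,t,(w-loc@R.T-t)
E
cat > m.py <<'E'
from h import *
tz=lambda p:(np.array(p)+.5)/5.5-.5+[110,175]
sz=lambda p:(np.array(p)+.5)/5-.5+[155,180]
L=np.array([[100,65],[-80,65],[-80,-65],[100,-65]])/1e3
bt=tz([[55,345],[492,540],[630,225],[205,40]]);bs=sz([[107,562],[555,447],[457,252],[57,342]])
print('tri board',tri(bt,bs))
wt=onz('top',bt,.015)[:,:2];ws=onz('scene',bs,.015)[:,:2]
for w in(wt,ws,(wt+ws)/2):
    th,R,t,e=rigid(L,w);print(th,t,e.ravel())
st=tz([[738,393],[685,512],[280,185],[232,305]]);ss=sz([[617,262],[663,330],[205,362],[222,438]])
print('tri slat',tri(st,ss))
for p in(onz('top',st,.0215),onz('scene',ss,.0215)):print('slat in jig',(p[:,:2]-t)@R)
# plate free edge corners (top/under edge) in scene + top, jig frame
pt=tz([[215,60],[500,180],[355,98]]);ps=sz([[127,118],[383,70],[253,50]])
p=tri(pt,ps);print('plate',np.c_[(p[:,:2]-t)@R,p[:,2]])
print('xdir',R[:,0],'W', [ (R@np.array(q)+t) for q in([-.108-.03,0],[0,-.05],[.03,0],[.0075,.04])])
E
python3 m.py
```

```text
tri board [[ 0.4956  0.0137  0.0096]
 [ 0.4246 -0.1505  0.0076]
 [ 0.5402 -0.2011  0.0108]
 [ 0.6111 -0.0377  0.0109]]
1.165259214970175 [ 0.5127 -0.1046] [ 0.0013 -0.0022  0.002   0.0004 -0.0008  0.0029 -0.0025 -0.0012]
1.148543990130473 [ 0.5102 -0.0991] [ 0.0009 -0.0016  0.0025  0.0011 -0.0009  0.0008 -0.0025 -0.0003]
1.156877353991607 [ 0.5115 -0.1019] [ 0.0011 -0.0019  0.0022  0.0007 -0.0009  0.0019 -0.0025 -0.0007]
tri slat [[ 0.4777 -0.2413  0.0195]
 [ 0.4339 -0.2225  0.0197]
 [ 0.5532 -0.0709  0.0178]
 [ 0.5107 -0.0522  0.0172]]
slat in jig [[-0.1417 -0.0248]
 [-0.1418  0.0226]
 [ 0.0451 -0.0257]
 [ 0.0416  0.0218]]
slat in jig [[-0.1398 -0.0233]
 [-0.1405  0.0242]
 [ 0.0451 -0.0213]
 [ 0.0482  0.0236]]
plate [[ 0.0598 -0.0468  0.1308]
 [-0.0438 -0.049   0.1286]
 [ 0.0079 -0.0521  0.1478]]
xdir [0.4022 0.9156] W [array([ 0.456 , -0.2282]), array([ 0.5572, -0.122 ]), array([ 0.5235, -0.0744]), array([ 0.4779, -0.0789])]
```

```bash
cat >> h.py <<'E'
from cell import manip
from scipy.spatial.transform import Rotation as Ro
TH=1.157;T0=np.array([.5115,-.1019])
def state():
    s=manip.sense();q=np.array(s['orientation']);R=Ro.from_quat(q[[1,2,3,0]]).as_matrix()
    return s,np.array(s['eef_pos']),R
def RJ(th=None):
    th=TH if th is None else th
    return np.array([[np.cos(th),-np.sin(th)],[np.sin(th),np.cos(th)]])
def jig():
    s,p,R=state();j=(p[:2]-T0)@RJ()
    yaw=np.arctan2(R[1,0],R[0,0]);print('t',s['t'],'jigTCP',j,p[2],'yaw',yaw,'tilt',np.arccos(-R[2,2]),'F jig',np.r_[np.array(s['ft_force'])[:2]@RJ(),s['ft_force'][2]],'w',s['gripper_width'])
def go(x,y,z):
    s,p,R=state();w=np.r_[RJ()@[x,y]+T0,z];d=(w-p)@R
    yaw=np.arctan2(R[1,0],R[0,0]);print('move',d,'turn',yaw-TH)
E
python3 -c "
from h import *
jig();go(-.165,0,.16);go(-.165,0,.25)
p=onz('top',[[335,270],[357,285],[380,240],[360,232]],.05);print((p[:,:2]-T0)@RJ())"
```

```text
t 0.15 jigTCP [-0.6035  0.0841] 0.2492494635125821 yaw 0.2997368297700328 tilt 0.001384340409268313 F jig [-0.1353  0.2867 -0.5797] w 1.0016836227917123
move [ 0.3506 -0.2763  0.0896] turn -0.8572631702299672
move [ 0.3506 -0.2765 -0.0004] turn -0.8572631702299672
[[-0.3241 -0.0526]
 [-0.3741 -0.0433]
 [-0.3833 -0.1432]
 [-0.3412 -0.1418]]
```

>>> jog_arm([
  [[0.04,-0.031,0,-0.1],[0.085,-0.067,0,-0.25],[0.13,-0.103,0,-0.4],[0.175,-0.138,0,-0.55],[0.22,-0.174,0,-0.7],[0.265,-0.209,0.0,-0.857],[0.31,-0.245,0.02,-0.857],[0.335,-0.265,0.04,-0.857],[0.351,-0.276,0.07,-0.857],[0.351,-0.276,0.07,-0.857],[0.351,-0.276,0.07,-0.857]],
], jaw=-1)

```text
t: 1.52
eef_pos: [0.4456, -0.2548, 0.1806]
orientation: [0.0, 0.838, 0.546, -0.0]
ft_force: [-1.1, -0.9, -0.2]
gripper_width: 0.003
gripper_force: 0.0
```

Run:
```python
from h import *
from cell import get_image
import cv2
jig();s,p,R=state();np.savez('w1.npz',p=p,R=R);cv2.imwrite('pics/w1.png',get_image('wrist'));go(-.165,0,.03)
```

```text
t 1.525 jigTCP [-0.1665 -0.0011] 0.18063030308517997 yaw 1.1556866445455556 tilt 0.0007597814665071172 F jig [-1.2843  0.6624 -0.2202] w 0.0034865182963798257
move [ 0.0019 -0.0016  0.151 ] turn -0.0020587840241572675
```

View pics/w1.png

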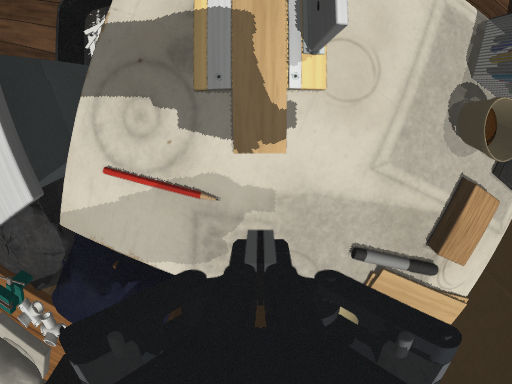

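The wrist view shows the slat's free end corners at (233,153) and (286,153). The board's open-edge corners are (194,89) and (327,89), and the fingers are centred at (260,250).

```bash
cat >> h.py <<'E'
def wray(px,p,R):
    c=camera_info('wrist');K=np.array(c['intrinsics']);T=np.array(c['tool_from_camera'])
    v=(np.atleast_2d(px)-K[:2,2])/K[0,0];r=np.linalg.norm(v,axis=1)[:,None]
    d=np.c_[v/r*np.sin(r),np.cos(r)]@T[:3,:3].T@R.T
    return p+R@T[:3,3],d
def wonz(px,z,p,R):
    o,d=wray(px,p,R);return o+d*((z-o[2])/d[:,2])[:,None]
E
python3 - <<'E'
from h import *
w=np.load('w1.npz')
J=lambda q:(q[:,:2]-T0)@RJ()
print(J(wonz([[194,89],[327,89]],.015,w['p'],w['R'])),J(wonz([[233,153],[286,153]],.0215,w['p'],w['R'])))
print(J(wonz([[195,70],[195,5],[232,140],[232,20]],.018,w['p'],w['R'])))
E
```

```text
[[-0.0767  0.0626]
 [-0.0767 -0.0665]] [[-0.1399  0.0247]
 [-0.14   -0.0265]]
[[-0.0582  0.0608]
 [ 0.0089  0.0614]
 [-0.1277  0.0257]
 [-0.0095  0.0251]]
```

```bash
sed -i "s/^TH=.*/TH=1.156;T0=np.array([.5115,-.1019])+np.array([.4022*.0015+.9156*.0015,.9156*.0015-.4022*.0015])/" h.py; python3 -c "
from h import *
jig();go(-.165,0,.03)"
```

```text
t 1.575 jigTCP [-0.1683 -0.    ] 0.18098108623262363 yaw 1.1549412159758428 tilt 0.0016212699231882405 F jig [-0.7744  0.1306  0.2133] w 0.0033000580331829284
move [ 0.0034 -0.0003  0.151 ] turn -0.0010587840241571556
```

>>> jog_arm([
  [[0,0,0.04,0],[0,0,0.09,0],[0,0,0.13,0],[0,0,0.15,0],[0,0,0.15,0],[0.006,0,0.15,0],[0.011,0,0.15,0],[0.016,0,0.15,0],[0.02,0,0.15,0],[0.024,0,0.15,0],[0.028,0,0.15,0],[0.032,0,0.15,0]],
])

```text
t: 3.08
eef_pos: [0.4587, -0.2242, 0.0299]
orientation: [-0.0, 0.837, 0.547, -0.0]
ft_force: [-0.1, -0.1, 0.4]
gripper_width: 0.002
gripper_force: 0.3
```

```bash
python3 -c "
from h import *
jig()"
```

```text
t 3.075 jigTCP [-0.1347  0.0005] 0.02991748451946155 yaw 1.1566566107430178 tilt 0.00016476639606003755 F jig [-0.1198  0.075   0.3775] w 0.0019854142636995106
```

Now push the last stretch slowly.

>>> jog_arm([
  [[0.003,0,0,0],[0.006,0,0,0],[0.009,0,0,0],[0.011,0,0,0],[0.012,0,0,0],[0.013,0,0,0]],
])

```text
t: 3.82
eef_pos: [0.4639, -0.2125, 0.0299]
orientation: [0.0, 0.837, 0.547, -0.0]
ft_force: [0.4, -0.4, -0.3]
gripper_width: 0.002
gripper_force: 0.2
```

Run:
```python
from h import *
from cell import get_image
import cv2
jig();s,p,R=state();np.savez('w2.npz',p=p,R=R)
a=get_image('wrist');b=get_image('top')[175:280,110:255]
o=np.zeros((420,800,3),np.uint8);o[:384,:400]=a[:,56:456];o[:290,400:800]=cv2.resize(b,(400,290),interpolation=cv2.INTER_CUBIC)
cv2.imwrite('pics/w2.png',o)
```

```text
t 3.825 jigTCP [-0.1219  0.0005] 0.02994477454120814 yaw 1.156648138532916 tilt 0.00012447656626209073 F jig [-0.192  -0.4932 -0.3246] w 0.0017814335218755853
```

View pics/w2.png

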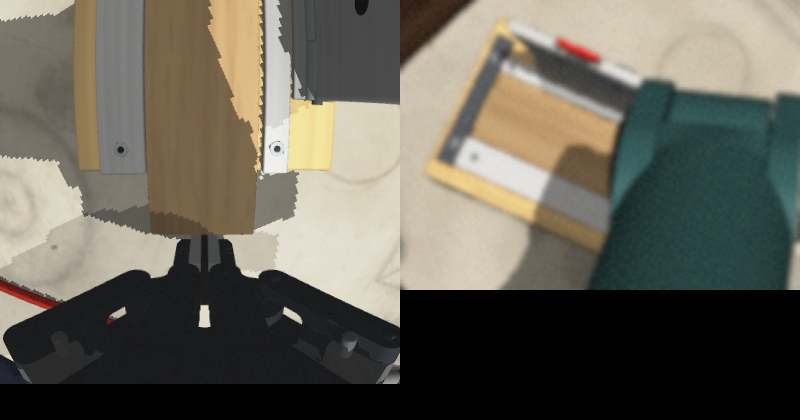

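The fingers touch the slat's end at (205,236). In the top view the slat's other end (about (475,120)) is close to the stop, perhaps still a little short. I'll continue in small steps until force shows.

>>> jog_arm([
  [[0.001,0,0,0],[0.002,0,0,0],[0.003,0,0,0],[0.004,0,0,0]],
])

```text
t: 4.42
eef_pos: [0.465, -0.2099, 0.0299]
orientation: [0.0, 0.838, 0.546, -0.001]
ft_force: [-1.8, -5.0, -0.4]
gripper_width: -0.003
gripper_force: 2.6
```

>>> jog_arm([
  [[0.001,0,0,0],[0.002,0,0,0]],
])

```text
t: 4.68
eef_pos: [0.4651, -0.2097, 0.03]
orientation: [0.001, 0.838, 0.546, -0.002]
ft_force: [-3.5, -9.0, -0.0]
gripper_width: 0.0
gripper_force: 4.9
```

>>> jog_arm([
  [[-0.012,0,0,0],[-0.03,0,0,0],[-0.03,0,-0.04,0],[-0.03,0,-0.09,0],[-0.03,0,-0.14,0],[-0.03,0,-0.19,0],[-0.03,0,-0.22,0],[-0.03,0,-0.22,0]],
])

```text
t: 5.68
eef_pos: [0.4551, -0.2356, 0.2524]
orientation: [0.002, 0.838, 0.546, 0.001]
ft_force: [0.3, 0.6, -0.2]
gripper_width: 0.002
gripper_force: 0.0
```

Run:
```python
from h import *
from cell import get_image
import cv2
jig();go(.0075,-.09,.25)
s,p,R=state();np.savez('w3.npz',p=p,R=R)
cv2.imwrite('pics/w3.png',get_image('wrist'))
J=lambda q:(q[:,:2]-T0)@RJ()
print(J(onz('top',[[240,100],[222,85],[228,120],[272,133]],.1)))
```

```text
t 5.675 jigTCP [-0.1466 -0.0008] 0.2524460413827242 yaw 1.1559311263609562 tilt 0.005387909581697129 F jig [ 0.6976  0.0147 -0.2049] w 0.0015641672161301847
move [0.1541 0.0892 0.0028] turn -6.887363904373167e-05
[[-0.0216 -0.2753]
 [ 0.0235 -0.2891]
 [-0.0172 -0.2283]
 [-0.1058 -0.2395]]
```

View pics/w3.png

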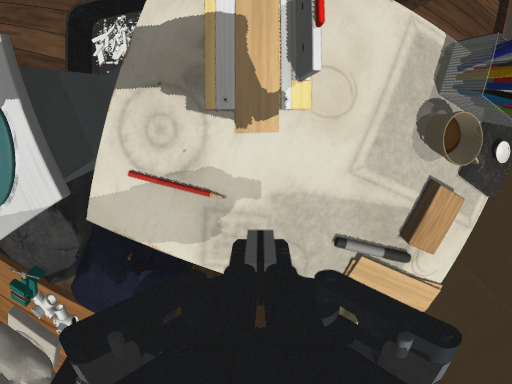

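The slat stays home (its end is at (257,132)) and the plate stands upright at (305,40), with free space behind it. Next I'll move behind the plate and descend.

>>> jog_arm([
  [[0.04,0.025,0,0],[0.085,0.05,0,0],[0.13,0.075,0,0],[0.154,0.09,0,0],[0.154,0.09,0.0,0],[0.154,0.09,0.04,0],[0.154,0.09,0.08,0],[0.154,0.09,0.107,0],[0.154,0.09,0.112,0],[0.154,0.09,0.112,0]],
])

```text
t: 6.98
eef_pos: [0.5981, -0.1304, 0.1379]
orientation: [-0.0, 0.838, 0.546, -0.0]
ft_force: [-0.9, 0.0, 0.1]
gripper_width: 0.005
gripper_force: 0.0
```

```bash
cat > arc.py <<'E'
from h import *
import sys
# TCP targets: lead edge (y+0.0145, z-0.019) on the face at radius r (mm)
def tgt(th,r=.095,pen=.0):
    return [.0075,-.05+r*np.cos(th)-(.004-pen)*np.sin(th)-.0145,.026+r*np.sin(th)+(.004-pen)*np.cos(th)+.019]
s,p,R=state();jig()
for th in [float(a) for a in sys.argv[1:]]:
    x,y,z=tgt(th);w=np.r_[RJ()@[x,y]+T0,z];print(th,[x,y,z],(w-p)@R)
E
python3 arc.py 1.57 1.45 1.3 1.15 1.0 .85 .7 .55 .4 .25 .1 0
```

```text
t 6.975 jigTCP [ 0.0073 -0.0893] 0.13789744629035264 yaw 1.155849040293799 tilt 0.000731025281163219 F jig [-0.3434  0.8243  0.0805] w 0.005432082107882959
1.57 [0.0075, np.float64(-0.06842434769420769), np.float64(0.1400031551853672)] [ 0.0002 -0.0209 -0.0021]
1.45 [0.0075, np.float64(-0.057023088874250526), np.float64(0.13978974522604037)] [ 0.0002 -0.0323 -0.0019]
1.3 [0.0075, np.float64(-0.042941844022332976), np.float64(0.13760802292913168)] [ 0.0002 -0.0463  0.0003]
1.15 [0.0075, np.float64(-0.029344748877047133), np.float64(0.13334652408828612)] [ 0.0002 -0.0599  0.0046]
1.0 [0.0075, np.float64(-0.016537164881758312), np.float64(0.1271009527802227)] [ 0.0002 -0.0727  0.0108]
0.85 [0.0075, np.float64(-0.00480672276148786), np.float64(0.11901157107186773)] [ 0.0002 -0.0845  0.0189]
0.7 [0.0075, np.float64(0.0055831370430756335), np.float64(0.1092600490367186)] [ 0.0002 -0.0949  0.0287]
0.55 [0.0075, np.float64(0.0143990806799304), np.float64(0.09806538483665066)] [ 0.0002 -0.1037  0.0399]
0.4 [0.0075, np.float64(0.02144312106103948), np.float64(0.08567898649533334)] [ 0.0002 -0.1107  0.0523]
0.25 [0.0075, np.float64(0.026557064225493157), np.float64(0.07237902581602226)] [ 0.0002 -0.1158  0.0656]
0.1 [0.0075, np.float64(0.029626062034825137), np.float64(0.058464191242560776)] [ 0.0002 -0.1189  0.0795]
0.0 [0.0075, np.float64(0.0305), np.float64(0.049)] [ 0.0002 -0.1197  0.089 ]
```

>>> jog_arm([
  [[-0.003,-0.01,-0.002,0],[-0.003,-0.021,-0.002,0],[-0.003,-0.032,-0.002,0],[-0.003,-0.039,-0.001,0],[-0.003,-0.046,0,0],[-0.003,-0.053,0.002,0],[-0.003,-0.06,0.005,0],[-0.003,-0.066,0.008,0],[-0.003,-0.073,0.011,0],[-0.003,-0.079,0.015,0],[-0.003,-0.085,0.019,0]],
])

```text
t: 8.35
eef_pos: [0.5191, -0.098, 0.1186]
orientation: [-0.0, 0.837, 0.547, -0.0]
ft_force: [0.4, -1.2, 1.3]
gripper_width: 0.002
gripper_force: 0.4
```

```bash
python3 - <<'E'
from h import *
from cell import get_image
import cv2
jig();s,p,R=state();np.savez('w4.npz',p=p,R=R)
o=np.zeros((384,800,3),np.uint8);o[:,:400]=get_image('wrist')[:,56:456]
o[:331,400:]=cv2.resize(get_image('scene')[180:300,155:300],(400,331))
cv2.imwrite('pics/w4.png',o)
E
python3 arc.py .85 .7 .55 .4 .25 .1 0
```

```text
t 8.35 jigTCP [ 0.0051 -0.0039] 0.11863173942841423 yaw 1.156781578360906 tilt 0.0003715990911442793 F jig [-0.8964 -0.8496  1.2802] w 0.0021664444707316303
t 8.45 jigTCP [ 0.005  -0.0032] 0.11828347587405774 yaw 1.15715740577935 tilt 0.0018900781322777063 F jig [0.188  1.0572 0.1447] w -0.001223386209375319
0.85 [0.0075, np.float64(-0.00480672276148786), np.float64(0.11901157107186773)] [ 0.0025  0.0016 -0.0007]
0.7 [0.0075, np.float64(0.0055831370430756335), np.float64(0.1092600490367186)] [ 0.0025 -0.0088  0.009 ]
0.55 [0.0075, np.float64(0.0143990806799304), np.float64(0.09806538483665066)] [ 0.0025 -0.0176  0.0202]
0.4 [0.0075, np.float64(0.02144312106103948), np.float64(0.08567898649533334)] [ 0.0026 -0.0246  0.0326]
0.25 [0.0075, np.float64(0.026557064225493157), np.float64(0.07237902581602226)] [ 0.0026 -0.0297  0.046 ]
0.1 [0.0075, np.float64(0.029626062034825137), np.float64(0.058464191242560776)] [ 0.0026 -0.0327  0.0599]
0.0 [0.0075, np.float64(0.0305), np.float64(0.049)] [ 0.0026 -0.0336  0.0693]
```

View pics/w4.png

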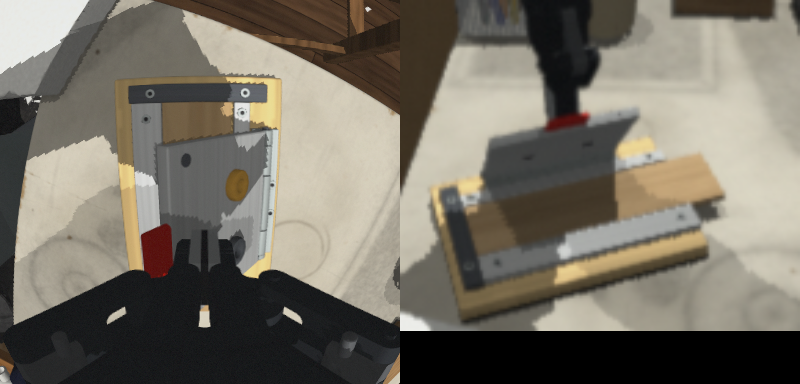

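The plate follows the finger, now at about 0.85 rad. The brass bush is at (237,184), ahead and clear of the fingertip, and the slat sits against the stop. I'll continue the arc.

>>> jog_arm([
  [[0,-0.005,0.005,0],[0,-0.009,0.009,0],[0,-0.014,0.0145,0],[0,-0.018,0.02,0],[0,-0.0215,0.0265,0],[0,-0.025,0.033,0],[0,-0.0275,0.0395,0],[0,-0.03,0.046,0],[0,-0.0315,0.053,0],[0,-0.033,0.06,0],[0,-0.033,0.064,0]],
])

```text
t: 9.82
eef_pos: [0.4891, -0.0849, 0.0544]
orientation: [-0.0, 0.837, 0.547, -0.0]
ft_force: [-0.3, 0.6, -0.2]
gripper_width: 0.0
gripper_force: 0.2
```

>>> jog_arm([
  [[0,0,0.002,0],[0,0,0.004,0],[0,0,0.005,0]],
])

```text
t: 10.2
eef_pos: [0.4894, -0.085, 0.0499]
orientation: [0.0, 0.837, 0.547, 0.0]
ft_force: [0.1, -0.4, 0.0]
gripper_width: 0.004
gripper_force: 0.2
```

```bash
python3 -c "
from h import *
jig()"
```

```text
t 10.2 jigTCP [0.0051 0.0285] 0.04994891233009949 yaw 1.156637940152625 tilt 0.00017708490833573615 F jig [-0.3469 -0.2197  0.0002] w 0.003729061617432698
```

>>> jog_arm([
  [[0,0,0.001,0],[0,0,0.002,0],[0,0,0.003,0],[0,0,0.003,0]],
])

```text
t: 10.7
eef_pos: [0.4895, -0.085, 0.0486]
orientation: [0.001, 0.837, 0.547, -0.0]
ft_force: [-4.9, 0.7, 18.1]
gripper_width: -0.001
gripper_force: 9.0
```

Firm contact, 18 N at z 0.0486, so the plate is shut. I'll rise and look.

>>> jog_arm([
  [[0,0,-0.01,0],[0,0,-0.04,0],[0,0,-0.07,0],[0.012,0.014,-0.09,0],[0.025,0.028,-0.09,0],[0.025,0.028,-0.09,0],[0.025,0.028,-0.09,0]],
])

```text
t: 11.58
eef_pos: [0.5239, -0.0736, 0.1364]
orientation: [-0.0, 0.837, 0.547, -0.001]
ft_force: [0.3, -0.3, 0.2]
gripper_width: -0.001
gripper_force: 0.0
```

Run:
```python
from h import *
from cell import get_image
import cv2
jig();s,p,R=state()
a=get_image('wrist');b=get_image('scene');cv2.imwrite('pics/w5f.png',a)
o=np.zeros((384,800,3),np.uint8);o[:,:400]=a[:,56:456];o[:331,400:]=cv2.resize(b[180:300,155:300],(400,331));cv2.imwrite('pics/w5.png',o)
def br(im):
    h=cv2.cvtColor(im,cv2.COLOR_BGR2HSV);m=cv2.inRange(h,(15,150,60),(30,255,255))
    n,l,st,c=cv2.connectedComponentsWithStats(m);return [(st[i][:5],c[i]) for i in range(1,n) if st[i][4]>25]
J=lambda q:(q[:,:2]-T0)@RJ()
for st,c in br(a):print('w',st,c,J(wonz([c],.035,p,R)))
for st,c in br(b):
    if 150<c[0]<300 and 180<c[1]<300:print('s',st,c,J(onz('scene',[c],.035)))
go(.03,0,.075)
```

```text
t 11.575 jigTCP [0.0294 0.0015] 0.13644194046190375 yaw 1.1566195514920505 tilt 0.0017785266807119015 F jig [-0.1334 -0.3362  0.2242] w -0.0011238521309424605
w [ 13   0  13  15 159] [18.9748  6.4403] [[0.2224 0.2362]]
w [ 404    0   85   27 1093] [459.9213   8.2232] [[ 0.2044 -0.1749]]
w [250 184  23  23 356] [260.9888 195.25  ] [[0.0318 0.0007]]
s [201 250   7   6  35] [204.0286 252.8286] [[0.0303 0.003 ]]
move [0.0007 0.0015 0.0615] turn 0.00035359963795489335
```

View pics/w5.png

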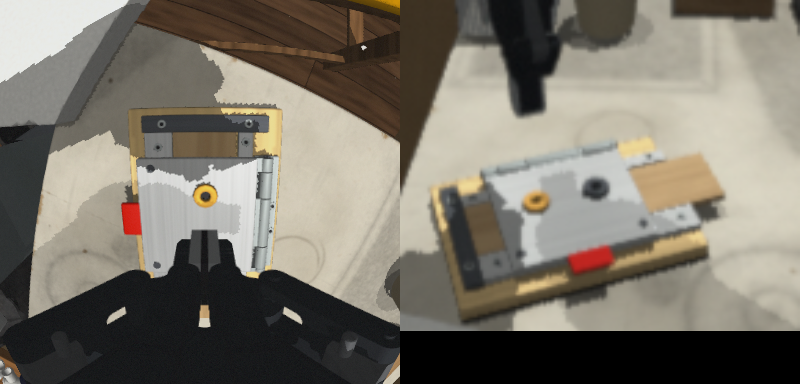

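The plate lies flat, the slat touches the stop, and the brass bush at (205,196) measures jig (0.031, 0.001). Now I'll descend to point at it and hold.

>>> jog_arm([
  [[0.002,0,0.02,0],[0.002,0,0.04,0],[0.002,0,0.055,0],[0.002,0,0.06,0],[0.002,0,0.06,0],[0.002,0,0.06,0],[0.002,0,0.06,0],[0.002,0,0.06,0],[0.002,0,0.06,0],[0.002,0,0.06,0],[0.002,0,0.06,0],[0.002,0,0.06,0]],
])

```text
t: 13.18
eef_pos: [0.5258, -0.0715, 0.0769]
orientation: [-0.0, 0.837, 0.547, -0.0]
ft_force: [0.7, 0.1, 0.3]
gripper_width: -0.002
gripper_force: 0.0
```

>>> jog_arm([
  [[0,0,0,0],[0,0,0,0],[0,0,0,0],[0,0,0,0],[0,0,0,0],[0,0,0,0],[0,0,0,0],[0,0,0,0],[0,0,0,0],[0,0,0,0],[0,0,0,0],[0,0,0,0]],
])

```text
t: 14.68
eef_pos: [0.5258, -0.0715, 0.0769]
orientation: [-0.0, 0.837, 0.547, -0.0]
ft_force: [0.1, -0.5, -1.0]
gripper_width: 0.003
gripper_force: 0.0
```

Run:
```python
from h import *
from cell import get_image
import cv2
jig();s,p,R=state();a=get_image('wrist')
m=cv2.inRange(cv2.cvtColor(a,cv2.COLOR_BGR2HSV),(15,150,60),(30,255,255))
n,l,st,c=cv2.connectedComponentsWithStats(m)
for i in range(1,n):
    if st[i][4]>60:print(st[i],c[i],(wonz([c[i]],.035,p,R)[0][:2]-T0)@RJ())
cv2.imwrite('pics/w6.png',np.hstack([a[:,100:420],cv2.resize(get_image('scene')[180:300,155:300],(464,384))]))
```

```text
t 14.675 jigTCP [0.0321 0.0006] 0.07693964582959151 yaw 1.1566549583217185 tilt 7.013202982956755e-05 F jig [-0.3941 -0.3286 -0.9953] w 0.0026277367204820285
[474   0  38  17 320] [498.7219   5.0719] [ 0.1947 -0.1691]
[245 214  30  19 311] [259.5402 222.2605] [0.0366 0.0006]
```

View pics/w6.png

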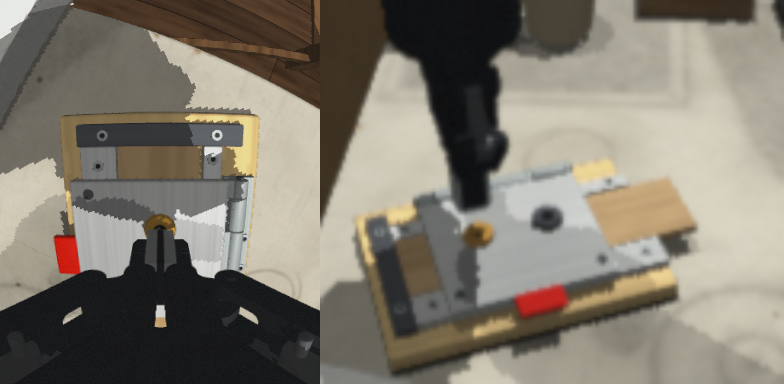

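The fingertips hover straight over the brass bush at (160,225), about 2 cm above it. The plate is shut and the slat is home. A little more holding time, then hand in.

>>> jog_arm([
  [[0,0,0,0],[0,0,0,0],[0,0,0,0],[0,0,0,0],[0,0,0,0],[0,0,0,0],[0,0,0,0],[0,0,0,0]],
])

```text
t: 15.78
eef_pos: [0.5258, -0.0715, 0.0769]
orientation: [-0.0, 0.837, 0.547, -0.0]
ft_force: [-1.0, -0.2, 0.6]
gripper_width: 0.0
gripper_force: 0.0
```

```bash
python3 -c "
from cell import manip
print(manip.hand_in())"
```

```text
the job is handed in; nothing more can be done
None
```

The job is handed in (no verdict was returned): the slat is home against the stop, the bush plate is shut, and the fingertips finished pointing down about 2 cm above the brass bushing after holding for over 3 s.

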